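# Load a block under the leaf spring

### The arm

A 6-joint arm with a two-finger parallel gripper is mounted at the origin on a cart in front of the work surface, level with it; the furniture and walls round the work are solid. World frame = base frame: x ahead of the robot, y to its left, z up, the work surface at z = 0. Lengths are in m, angles in rad, forces in N, time in s.
With the tool pointing down it reaches from about 0.375 to 0.975 m from the base axis. Payload 3.8 kg.
Tool frame: the origin (TCP) lies at the very end of the fingers, on their centre line; the grasp point (between the pads) lies 19 mm behind it; z points along the fingers, y is the direction in which the jaws open and shut (so a half turn about z gives the same grasp; the last joint's range is limited). The gripper opens to 85 mm and grips with 20 to 120 N. Pads are 22 mm wide; open, the fingers measure 114 mm over their backs; the gripper's body (76 mm by 85 mm) begins 54 mm behind the grasp point. The pads swing forward as they close: fully open they stand 13 mm farther back than shut.
Start: joints at [1.206, 0.264, 1.604, -0, 1.274, -0.037], TCP at [0.217, 0.639, 0.231] pointing down, gripper open.
Joint ranges: [-2.63, 2.63], [-0.94, 2.18], [0.31, 2.57], [-1.31, 4.45], [0, 2.66], [-2.55, 2.55]. Speed limits (rad/s): [2.57, 2.57, 3.14, 3.14, 3.14, 3.14].

### API

Orientations are given as a rotation vector (axis times angle).
In Python, from station import r, viewer, job, spotter gives the robot as it stands.
- The arm moves only by the tool move_arm, never from a script. Its argument "series" is a list of rows, each an object with "angular": the turn, a rotation vector about the tool's x, y, z in rad, a list of three; "delta_pos": the shift along the tool's x, y, z in mm, a list of three; "jaw": the opening, from 0 (shut) to 1 (fully open). A call has 1 to 5 rows; each row is the pose to reach, as a shift and turn from the pose commanded when the call began, along the tool's axes at that moment; what a row does not reach only later rows make up. A row lasts 1/10 s, in which the tool goes at most 50 mm and 8.59 degrees, less where a joint would pass 70% of its speed; a pose out of reach is approached as far as the arm can. A call with a gripper value outside its range is refused whole. The fingers move at their own pace and stop on an object; "grip_force" is the grip in N (left out, the last holds). Time passes only in rows, so rows that repeat a pose let the fingers close. It gives the time, the measured TCP pose, the force and the opening at its end, in the units of the state.
- r.get_obs(): the state, without advancing time (a new reading comes with each control period).
- viewer.grab_frame(name): name is "side" or "top"; returns the picture (480x640x3 uint8, red, green, blue); there is no depth.
- viewer.get_calibration(name): a dict with "fov_y" (degrees; the focal length in pixels is half the picture's height over the tangent of half this angle, whatever the lens; pixels are square), "cx", "cy" (the principal point, pixels), "D" ([k1, k2, p1, p2, k3] as OpenCV has them; the pictures are not rectified), "R" (3x3) and "t" (3): a world point X has camera coordinates R X + t. Camera axes: x right, y down, z forward; pixel columns grow to the right and rows downward; lengths in m; the calibration is good to about 2 mm. A picture is of the moment at which its call begins. get_calibration takes no time and is no camera call.
- job.close_job(): hands the job in, once; it reports no verdict.
Trained networks look in the newest picture that a camera, given by its name, has taken for a name from the list of things; names that differ only in an ending like _2 or _b are one class to them, and where a whole thing is asked for, a point or a joint stands for the part that bears it (a point fixed in the world has none). Each returns a list of dicts, best first, with "conf" (0 to 1); they miss things now and then, are a little off and sometimes report something else, mostly with a low value. They report only what shows in the picture. A call takes as long as a camera call.
- spotter.silhouettes(camera, query): "mask" (480x640 bool, what is visible of it) and "location" ([column, row] in pixels, amid what is visible of it).
- spotter.place_of(camera, query): "location" ([column, row] in pixels: a listed point, or the origin of a listed thing).
The state is a dict: "time": time; "joint_positions": joint angles; "dq": joint speeds; "effort": joint torques, N m; "tcp_pos": TCP position; "ee_rot": TCP orientation; "wrist_force": force on the tool from outside, world axes, zero at the start; "torque": the same for the moment, N m; "width": opening from 0.0 (shut) to 1.0 (fully open).
Only numpy, scipy, OpenCV 4.12 (cv2) and the standard library are available. Lean on these libraries where they do the work, as an engineer would, in place of code of your own. Each camera call takes 0.05 s, during which the arm holds its last target. There are 200 camera calls.

### The job

Load the orange pull block into the loading fixture without gripping or lifting it: with closed fingertips on its low rear ledge, press it down hard against the sprung brass pad and, while holding it down, slide it under the blue bar and the leaf spring until its nose is fully home against the end stop. Then let go and move clear, so that the block stays level, held down under the bar; leave the other things standing around where they are.

Things in the scene. Friction and masses are not known exactly. Their poses are not given: they have to be found in the camera images.
- loading_fixture: Fixed fixture on the plywood top of the riser (130 mm above the cabinet), base 96 x 172 x 10 mm. Origin: centre of its underside, z up; the block travels along its -y. All mm in this frame: brass pad x +/-15.5, y +65 to -64, top z 32 when up; guide walls beside it, x 16.5 to 24.5 either side, top z 43; low rear wall y +68 to +74, top z 26; steel end stop, face y -65, top z 52.
- pull_block: Loose orange block, 30 wide (own x) x 70 long (own y) mm, 0.1 to 0.2 kg. Origin: centre of its underside. Lies on the brass pad, axes parallel to the fixture's, nose (own -y end) towards the bar. 28 mm high; on it a raised step, y -30 to 0 mm, 24 mm wide, top at 38 mm; its upright rear face (y = 0) can be pushed. Home: nose on the end stop, origin at fixture y = -30 mm.
- ledge (a point): Centre of the low flat rear ledge on top of the pull block (the ledge runs from block y = 0 to +35 mm): 17.5 mm behind the block's origin (own +y), 28 mm above its underside.
- bar (a point): Middle of the underside of the blue bar across the track (fixture x 0, y -43 mm, z 64 mm). Bar 4 mm thick along y, top z 78 mm, on posts at x 27 to 39 mm either side (fixture y -36 to -54 mm). With the pad up the step is 6 mm too high and strikes the bar: the block must be more than 6 mm down to pass. Once home and let go, the pad lifts it against the bar and it stays about 6 mm down.
- stop_face (a point): Middle of the end stop's face, which the nose must touch (fixture x 0, y -65 mm, z 40 mm).
- loading_pad (a joint): How far the sprung brass pad is pressed down, m: 0 up, 0.014 fully down. It stays level wherever it is loaded. 8 N starts it, 0.5 N more for each mm (15 N at the bottom). A good sliding depth is about 0.010 to 0.011. Sliding the pressed block takes roughly another 8 to 14 N.
- leaf_spring (a joint): Lift of the steel leaf spring, rad: 0 at rest, more when the block's step is under it. 24 mm wide, just past the bar, sloping down in the direction of travel to a tip at about fixture y -58, z 58 mm; presses with a few newtons.
- notebook: Blue notebook 105 x 149 x 12 mm; a bystander, leave it alone. Origin: centre of its underside.
- tape_roll: Tan tape roll, 94 mm across, 24 mm high; a bystander, leave it alone. Origin: centre of its underside.
- gauge_block: Steel gauge block 24 x 60 x 24 mm; a bystander, leave it alone. Origin: centre of its underside.
- parts_box: Blue parts tin 76 x 103 x 29 mm; a bystander, leave it alone. Origin: centre of its underside.
- alcohol_bottle: White bottle with a red nozzle, 57 mm across, 130 mm high; a bystander, leave it alone. Origin: centre of its underside.
- clear_cup: Clear open box 87 x 87 x 100 mm; a bystander, leave it alone. Origin: centre of its underside.
- screwdriver: Screwdriver with a red handle, 190 mm long; a bystander, leave it alone. Origin: centre of its underside.

How it is judged:
On the way:
1. the fingers press the block and its pad down at least 5 mm, before the step is under the bar (value of joint loading_pad above 0.005 m and contact force between the fingers and pull_block above 5 N and y of pull_block in the frame of loading_fixture above -0.013 m), for 0.1 s.
At the end, for the whole second after the job is handed in: The block rests in the fixture with its nose within 4 mm of the end stop, level (within 0.08 rad) and straight in the track, its step under the lifted leaf spring and the bar, the pad still held down at least 4 mm by it, at rest and let go (y of pull_block in the frame of loading_fixture between -0.033 and -0.026 m and x of pull_block in the frame of loading_fixture between -0.004 and 0.004 m and value of joint loading_pad above 0.004 m and value of joint leaf_spring above 0.1 rad and angle between pull_block's own z axis and vertical below 0.08 rad and angle between the y axis of pull_block and the y axis of loading_fixture, either way round below 0.12 rad and linear speed of pull_block below 0.01 m/s); the robot touches nothing.
It fails at once if the block is lifted (more than 8 mm above where it lies on the raised pad) (z of pull_block in the frame of loading_fixture above 0.04 m).
It fails at once if the block is tipped over by more than 0.35 rad (angle between pull_block's own z axis and vertical above 0.35 rad).
It fails at once if another loose thing is moved more than 20 mm (distance of any of notebook, tape_roll, gauge_block, parts_box, alcohol_bottle, clear_cup, screwdriver from where it was at the start of the episode above 0.02 m).
It also fails if it takes over 32 s, if anything falls off the work surface, if the arm or the gripper's body presses on something with over 40 N, if the wrist force passes 120 N, or if a joint passes its speed limit or range.

## Working session

There is one attempt and no reset: what is moved stays moved. The work goes in short steps, Python scripts to look and compute and a tool call to move; the robot and the scene stay as the last step left them, time stands still between calls to the robot, and variables do not carry over. Pictures are saved under pics/ and viewed, about 8 in all and at most 12, crops included, and the job is handed in when it is done.

Besides the shell and the picture viewer there is one more tool, called in YAML: its name, and indented under it one key for each argument. move_arm: Moves the arm, as the interface text tells. Its arguments: {"type":"object","properties":{"series":{"type":"array","items":{"type":"object","properties":{"angular":{"type":"array","items":{"type":"number"}},"delta_pos":{"type":"array","items":{"type":"number"}},"jaw":{"type":"number"}}}},"grip_force":{"type":"number"}},"required":["series"]}

```bash
mkdir -p pics; cat > h.py <<'E'
import numpy as np, cv2
from station import r, viewer, job, spotter
def K(n):
    c=viewer.get_calibration(n); f=240/np.tan(np.radians(c["fov_y"])/2)
    return c,np.array([[f,0,c["cx"]],[0,f,c["cy"]],[0,0,1.]]),np.array(c["D"],float),np.array(c["R"],float),np.array(c["t"],float)
def ray(n,px):
    c,k,D,R,t=K(n); u=cv2.undistortPoints(np.array([[px]],float),k,D)[0,0]
    d=R.T@np.array([u[0],u[1],1]); return -R.T@t,d/np.linalg.norm(d)
def at_z(n,px,z):
    o,d=ray(n,px); return o+d*(z-o[2])/d[2]
def tri(p1,p2):
    (a,d),(b,e)=ray("side",p1),ray("top",p2)
    s=np.linalg.lstsq(np.stack([d,-e],1),b-a,rcond=None)[0]
    return (a+s[0]*d+b+s[1]*e)/2, np.linalg.norm(a+s[0]*d-b-s[1]*e)
def proj(n,X):
    c,k,D,R,t=K(n); return cv2.projectPoints(np.array(X,float).reshape(-1,1,3),cv2.Rodrigues(R)[0],t,k,D)[0][:,0]
E
python3 - <<'E'
from h import *
for n in("side","top"):
    im=viewer.grab_frame(n); cv2.imwrite(f"pics/{n}0.png",im[:,:,::-1])
    c,k,D,R,t=K(n); print(n,"cam at",-R.T@t,"fwd",R[2],k[0,0])
P={}
for q in("loading_fixture","pull_block","ledge","bar","stop_face"):
    for n in("side","top"):
        l=spotter.place_of(n,q); P[q,n]=l[0]["location"] if l else None
        print(q,n,[(np.round(x["location"],1),round(x["conf"],2)) for x in l[:2]])
    if P[q,"side"] is not None and P[q,"top"] is not None: print("  tri",tri(P[q,"side"],P[q,"top"]))
print(r.get_obs())
E
```

```text
side cam at [ 0.42210715 -1.03785187  1.05459142] fwd [ 0.0907673   0.76286849 -0.64015074] 544.9690029166438
top cam at [ 0.33779088 -0.00676484  1.27269593] fwd [ 2.16200195e-01  9.23396620e-04 -9.76348618e-01] 570.3601956960841
loading_fixture side [(array([312.9, 263.4]), 0.8), (array([318.8, 261. ]), 0.63)]
loading_fixture top [(array([331.7, 268.1]), 0.62)]
  tri (array([ 0.52797811, -0.03446395,  0.13504871]), np.float64(0.0016663966122814297))
pull_block side [(array([310.8, 254.9]), 0.62), (array([416.9, 331. ]), 0.41)]
pull_block top [(array([332.5, 261.4]), 0.62)]
  tri (array([ 0.52956676, -0.03552824,  0.16640418]), np.float64(0.011291054731720837))
ledge side [(array([311.2, 240.6]), 0.6)]
ledge top [(array([326.1, 261.8]), 0.57), (array([173.4, 249.4]), 0.48)]
  tri (array([ 0.5279292 , -0.02219065,  0.19977415]), np.float64(0.0010076808933476627))
bar side [(array([316.6, 258.2]), 0.68)]
bar top [(array([359. , 259.9]), 0.96)]
  tri (array([ 0.53284435, -0.08524742,  0.19720571]), np.float64(0.0006951109234210516))
stop_face side [(array([321.7, 270.5]), 0.63)]
stop_face top [(array([366.9, 258.3]), 0.6), (array([448. , 173.5]), 0.18)]
  tri (array([ 0.54157022, -0.10259886,  0.17209448]), np.float64(0.0009359941133614443))
{'time': 0.6, 'joint_positions': array([ 1.20610134e+00,  2.63844660e-01,  1.60398360e+00,  5.99361123e-06,
        1.27373172e+00, -3.69130092e-02]), 'dq': array([-5.56572567e-05, -1.07825972e-03, -1.31614680e-03, -1.20317625e-03,
       -3.12198635e-04,  5.95832650e-05]), 'effort': array([-1.35578168e-03, -5.14636910e+01, -3.67460668e+01, -5.73121770e-05,
        1.21131226e-03, -4.38404845e-05]), 'tcp_pos': array([0.21731796, 0.63905324, 0.23132592]), 'ee_rot': array([5.12579429e-01, 3.09949368e+00, 5.20903722e-05]), 'wrist_force': array([-0.82340545, -0.27657743,  0.786927  ]), 'torque': array([-0.03008711,  0.01184762,  0.00781974]), 'width': 0.9932287481250444}
```

```bash
python3 - <<'E'
import cv2,numpy as np
t=cv2.imread("pics/top0.png");s=cv2.imread("pics/side0.png")
a=cv2.resize(t[205:325,270:430],(800,600),interpolation=cv2.INTER_CUBIC)
cv2.imwrite("pics/top0c.png",a)
a=cv2.resize(s[190:310,240:400],(800,600),interpolation=cv2.INTER_CUBIC)
cv2.imwrite("pics/side0c.png",a)
cv2.imwrite("pics/both.png",cv2.resize(np.hstack([t,s]),(800,300),interpolation=cv2.INTER_AREA))
E
```

```text
(no output)
```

View pics/top0c.png

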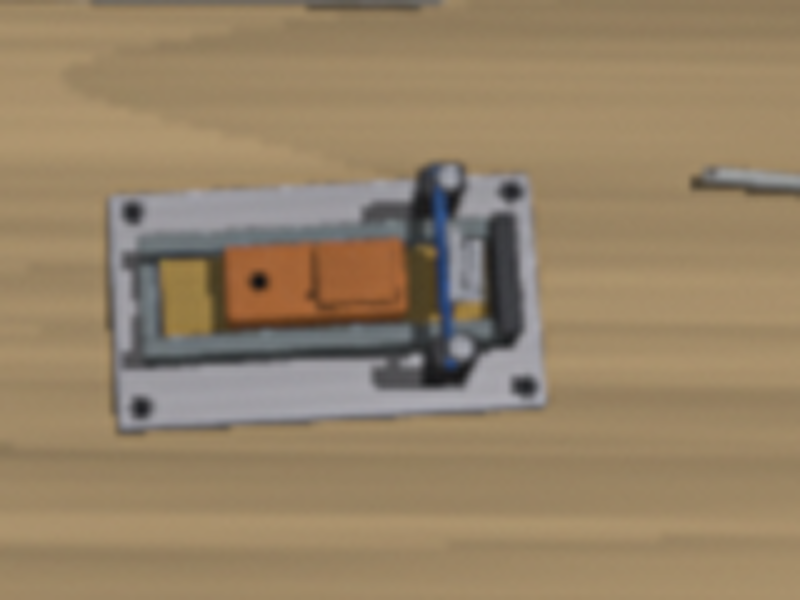

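View pics/side0c.png

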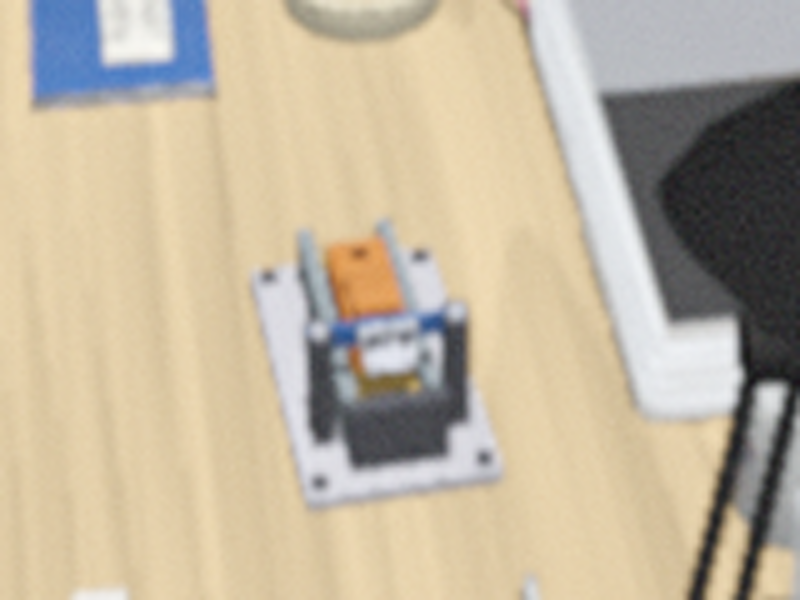

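View pics/both.png

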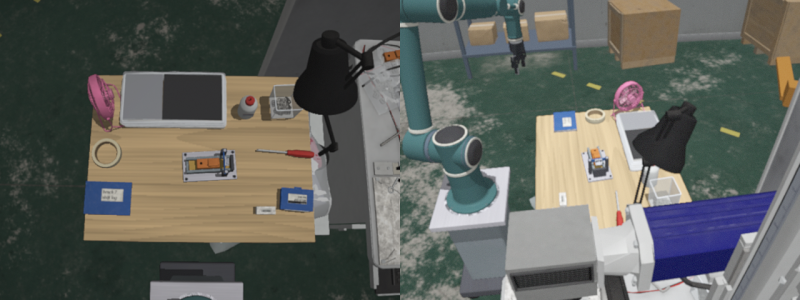

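Top view: fixture at about (335,265) px, block orange with nose to the right (−y world), bar and leaf spring at about (358,258). The side view confirms this, with bystanders well clear. Next I fit the fixture pose.

```bash
cat >> h.py <<'E'
def W(p,X):
    c,s=np.cos(p[2]),np.sin(p[2]); X=np.array(X,float)/1000
    return np.stack([p[0]+c*X[:,0]-s*X[:,1],p[1]+s*X[:,0]+c*X[:,1],.13+X[:,2]],1)
E
python3 - <<'E'
from h import *
from scipy.optimize import least_squares
u=lambda a,o:(np.array(a,float)+.5)/5-.5+np.array(o)
# base plate corners at z=10: (-x,+y) etc
T=u([[108,198],[527,174],[547,405],[119,432]],(270,205)); XT=[[48,86,10],[48,-86,10],[-48,-86,10],[-48,86,10]]
S=u([[310,506],[503,470],[253,275]],(240,190)); XS=[[-48,-86,10],[48,-86,10],[-48,86,10]]
S=np.array(S)
# also the holes are unknown; bar by network
bt,bs=[359,259.9],[316.6,258.2]
def f(p,both=True,v=False):
    e=[proj("top",W(p,XT))-T]
    if both: e+=[proj("side",W(p,XS))-S]
    return np.concatenate(e).ravel()
for b in(0,1):
    s=least_squares(f,[.53,-.035,.05],args=(b,),loss="soft_l1"); print(s.x,np.round(s.fun,1))
p=s.x; np.save("p.npy",p)
print("bar proj",proj("top",W(p,[[0,-43,64]])),proj("side",W(p,[[0,-43,64]])))
print("stop", proj("top",W(p,[[0,-65,40]])))
# block rear/front top edges: ledge rear corners z=60
for c,z in(((225,250),60),((230,326),60),((404,239),60),((408,318),60),((314,247),65),((318,305),65)):
    X=at_z("top",u(c,(270,205)),.13+z/1000); d=X[:2]-p[:2]; c_,s_=np.cos(p[2]),np.sin(p[2])
    print(c,"fixture mm",np.round(1000*np.array([c_*d[0]+s_*d[1],-s_*d[0]+c_*d[1]]),1))
E
```

```text
[ 0.5329785  -0.04041097  0.07037306] [-0.4 -0.1  0.3 -0.3  0.2  0.3 -0.1  0.1]
[ 0.5325627  -0.04039533  0.06856996] [-0.3  0.   0.3 -0.   0.1  0.6 -0.2  0.2  0.2 -0.5  1.2  0.7 -0.1 -0.3]
bar proj [[357.86459577 259.00418996]] [[317.77318846 258.51802039]]
stop [[368.16294555 260.54714188]]
(225, 250) fixture mm [14.3 39.5]
(230, 326) fixture mm [-15.5  39.3]
(404, 239) fixture mm [ 14.5 -29.9]
(408, 318) fixture mm [-16.5 -29.2]
(314, 247) fixture mm [12.5  5.3]
(318, 305) fixture mm [-10.2   5.2]
```

move_arm:
  series:
    - {"delta_pos": [-33, -34, 0], "angular": [0, 0, 0], "jaw": 0}
    - {"delta_pos": [-67, -69, 0], "angular": [0, 0, 0], "jaw": 0}
    - {"delta_pos": [-101, -104, 0], "angular": [0, 0, 0], "jaw": 0}
    - {"delta_pos": [-135, -139, 0], "angular": [0, 0, 0], "jaw": 0}
    - {"delta_pos": [-170, -175, 0], "angular": [0, 0, 0], "jaw": 0}
  grip_force: 60

```text
time: 1.1
tcp_pos: [0.3223, 0.4172, 0.2315]
ee_rot: [0.511, 3.099, 0.001]
wrist_force: [0.9, 0.4, -0.4]
width: 0.14
```

move_arm:
  series:
    - {"delta_pos": [-33, -34, 0], "angular": [0, 0, 0], "jaw": 0}
    - {"delta_pos": [-67, -69, 0], "angular": [0, 0, 0], "jaw": 0}
    - {"delta_pos": [-101, -104, 0], "angular": [0, 0, 0], "jaw": 0}
    - {"delta_pos": [-135, -139, 0], "angular": [0, 0, 0], "jaw": 0}
    - {"delta_pos": [-170, -175, 0], "angular": [0, 0, 0], "jaw": 0}

```text
time: 1.6
tcp_pos: [0.4269, 0.1969, 0.2318]
ee_rot: [0.512, 3.098, 0.001]
wrist_force: [1.3, 1.3, -0.4]
width: -0.0
```

move_arm:
  series:
    - {"delta_pos": [-33, -34, 0], "angular": [0, 0, 0.14], "jaw": 0}
    - {"delta_pos": [-67, -69, 0], "angular": [0, 0, 0.28], "jaw": 0}
    - {"delta_pos": [-101, -104, 0], "angular": [0, 0, 0.42], "jaw": 0}
    - {"delta_pos": [-135, -139, 0], "angular": [0, 0, 0.56], "jaw": 0}
    - {"delta_pos": [-169, -173, 0], "angular": [0, 0, 0.7], "jaw": 0}

```text
time: 2.1
tcp_pos: [0.5313, -0.0217, 0.2317]
ee_rot: [1.552, 2.73, 0.001]
wrist_force: [-0.5, 0.1, 0.2]
width: -0.0
```

move_arm:
  series:
    - {"delta_pos": [0, 0, 0], "angular": [0, 0, 0.14], "jaw": 0}
    - {"delta_pos": [0, 0, 0], "angular": [0, 0, 0.28], "jaw": 0}
    - {"delta_pos": [0, 0, 0], "angular": [0, 0, 0.42], "jaw": 0}
    - {"delta_pos": [0, 0, 0], "angular": [0, 0, 0.474], "jaw": 0}
    - {"delta_pos": [0, 0, 0], "angular": [0, 0, 0.474], "jaw": 0}

```text
time: 2.6
tcp_pos: [0.5307, -0.0197, 0.2314]
ee_rot: [2.144, 2.296, 0.0]
wrist_force: [-0.1, 0.1, 0.4]
width: 0.0
```

move_arm:
  series:
    - {"delta_pos": [0, 0, 15], "angular": [0, 0, 0], "jaw": 0}
    - {"delta_pos": [0, 0, 28], "angular": [0, 0, 0], "jaw": 0}
    - {"delta_pos": [0, 0, 28], "angular": [0, 0, 0], "jaw": 0}

```text
time: 2.9
tcp_pos: [0.5283, -0.0193, 0.1997]
ee_rot: [-2.139, -2.294, 0.006]
wrist_force: [-0.2, 0.5, -0.5]
width: -0.002
```

```bash
python3 - <<'E'
from h import *
p=np.load("p.npy"); a=viewer.grab_frame("top");b=viewer.grab_frame("side"); o=r.get_obs(); print(o["time"],o["tcp_pos"])
tp=o["tcp_pos"]; out=[]
for n,im in(("top",a),("side",b)):
    q=proj(n,tp)[0]; l=proj(n,W(p,[[0,22.5,60],[0,-43,64],[0,5,70]])); print(n,q,l)
    c0,r0=((275,215) if n=="top" else (275,200))
    out.append(cv2.resize(im[r0:r0+100,c0:c0+100],(400,400),interpolation=cv2.INTER_CUBIC)[:,:,::-1].copy())
    for z,col in ((q,(0,0,255)),(l[0],(0,255,0)),(l[1],(255,255,0))): cv2.circle(out[-1],tuple(int(v) for v in (z-[c0,r0]+.5)*4),3,col,-1)
cv2.imwrite("pics/near.png",np.hstack(out))
E
```

```text
3.0 [ 0.5297947  -0.01943881  0.20194459]
top [324.68998395 260.88702384] [[323.83968197 261.34661278]
 [357.86459577 259.00418996]
 [333.0438215  259.89718915]]
side [312.00034974 239.07992304] [[312.52240154 242.37730834]
 [317.77318846 258.51802039]
 [313.81590342 243.77007085]]
```

View pics/near.png

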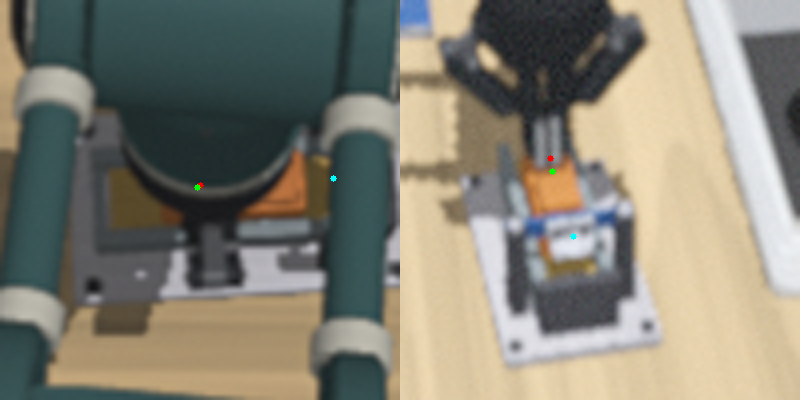

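Side crop shows the shut fingers centred over the ledge with the tip (red, ~(550,158)) about 12 mm above it. Pressing now.

move_arm:
  series:
    - {"delta_pos": [0, 1, 6], "angular": [0, 0, 0], "jaw": 0}
    - {"delta_pos": [0, 1, 12], "angular": [0, 0, 0], "jaw": 0}
    - {"delta_pos": [0, 1, 15], "angular": [0, 0, 0], "jaw": 0}
    - {"delta_pos": [0, 1, 17], "angular": [0, 0, 0], "jaw": 0}
    - {"delta_pos": [0, 1, 17], "angular": [0, 0, 0], "jaw": 0}

```text
time: 3.5
tcp_pos: [0.532, -0.0195, 0.1874]
ee_rot: [2.143, 2.296, 0.001]
wrist_force: [-1.7, 0.5, 8.0]
width: -0.0
```

move_arm:
  series:
    - {"delta_pos": [0, 0, 2], "angular": [0, 0, 0], "jaw": 0}
    - {"delta_pos": [0, 0, 4], "angular": [0, 0, 0], "jaw": 0}
    - {"delta_pos": [0, 0, 5], "angular": [0, 0, 0], "jaw": 0}
    - {"delta_pos": [0, 0, 5], "angular": [0, 0, 0], "jaw": 0}

```text
time: 3.9
tcp_pos: [0.5321, -0.0195, 0.1831]
ee_rot: [2.143, 2.296, 0.001]
wrist_force: [-4.1, 0.1, 9.0]
width: 0.008
```

```bash
python3 - <<'E'
from h import *
im=viewer.grab_frame("side"); im2=viewer.grab_frame("side"); o=r.get_obs(); print(o["time"],o["tcp_pos"],o["wrist_force"],o["torque"])
cv2.imwrite("pics/press.png",cv2.resize(im[195:285,265:385],(800,600),interpolation=cv2.INTER_CUBIC)[:,:,::-1])
E
```

```text
4.0 [ 0.53210686 -0.01949486  0.18324281] [-3.13131949  0.92167761  8.89709649] [0.09493463 0.65640945 0.03203918]
```

View pics/press.png

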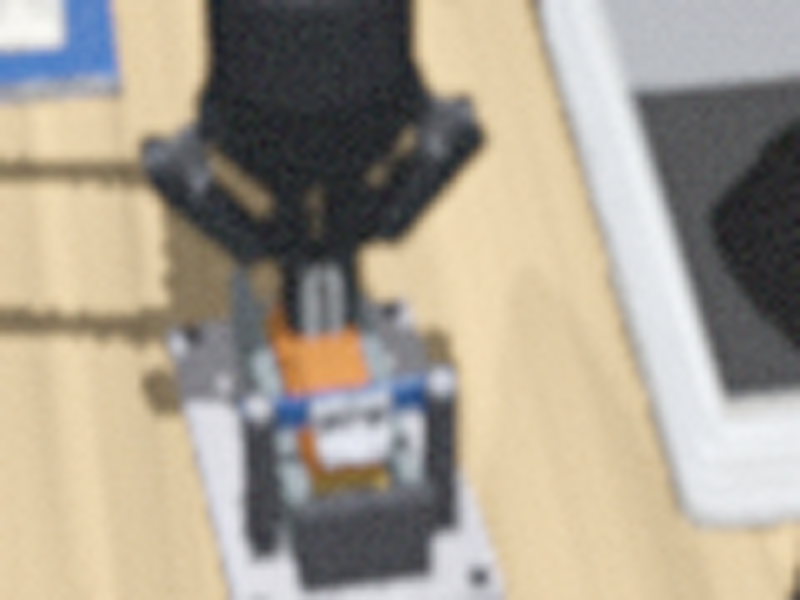

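The picture shows the fingertips on the ledge at about (322,320), behind the step and centred, with the block still straight. I'll press deeper and ease the sideways load.

move_arm:
  series:
    - {"delta_pos": [0, -1, 2], "angular": [0, 0, 0], "jaw": 0}
    - {"delta_pos": [0, -1, 3], "angular": [0, 0, 0], "jaw": 0}
    - {"delta_pos": [0, -1, 3], "angular": [0, 0, 0], "jaw": 0}

```text
time: 4.3
tcp_pos: [0.532, -0.0195, 0.1808]
ee_rot: [2.142, 2.295, 0.004]
wrist_force: [-2.5, 0.7, 10.6]
width: -0.0
```

```bash
python3 - <<'E'
from h import *
im=viewer.grab_frame("side"); o=r.get_obs(); print(o["time"],o["tcp_pos"],o["wrist_force"],o["torque"])
viewer.grab_frame("side"); o=r.get_obs(); print(o["tcp_pos"],o["wrist_force"])
E
```

```text
4.35 [ 0.53203939 -0.01953553  0.18089831] [-2.68757617  1.29681062 10.40011155] [0.11763386 0.40706231 0.03390885]
[ 0.53202969 -0.01949785  0.18093509] [-2.57739428  0.74141576 10.37852078]
```

move_arm:
  series:
    - {"delta_pos": [0, 0, 2], "angular": [0, 0, 0], "jaw": 0}
    - {"delta_pos": [0, 0, 3], "angular": [0, 0, 0], "jaw": 0}
    - {"delta_pos": [0, 0, 3], "angular": [0, 0, 0], "jaw": 0}

```text
time: 4.7
tcp_pos: [0.532, -0.0195, 0.1781]
ee_rot: [2.142, 2.295, 0.004]
wrist_force: [-3.0, 0.1, 12.2]
width: -0.001
```

```bash
python3 - <<'E'
from h import *
viewer.grab_frame("side"); o=r.get_obs(); print(o["time"],o["tcp_pos"],o["wrist_force"],o["torque"])
im=viewer.grab_frame("side");viewer.grab_frame("side"); o=r.get_obs(); print(o["tcp_pos"],o["wrist_force"])
cv2.imwrite("pics/press2.png",cv2.resize(im[195:285,265:385],(800,600),interpolation=cv2.INTER_CUBIC)[:,:,::-1])
E
```

```text
4.75 [ 0.53203981 -0.01950312  0.1781678 ] [-3.97106412  0.76102951 12.17652442] [0.14978196 0.56584165 0.01950098]
[ 0.53203708 -0.01952067  0.17820231] [-3.82625755  1.66031374 11.8780294 ]
```

View pics/press2.png

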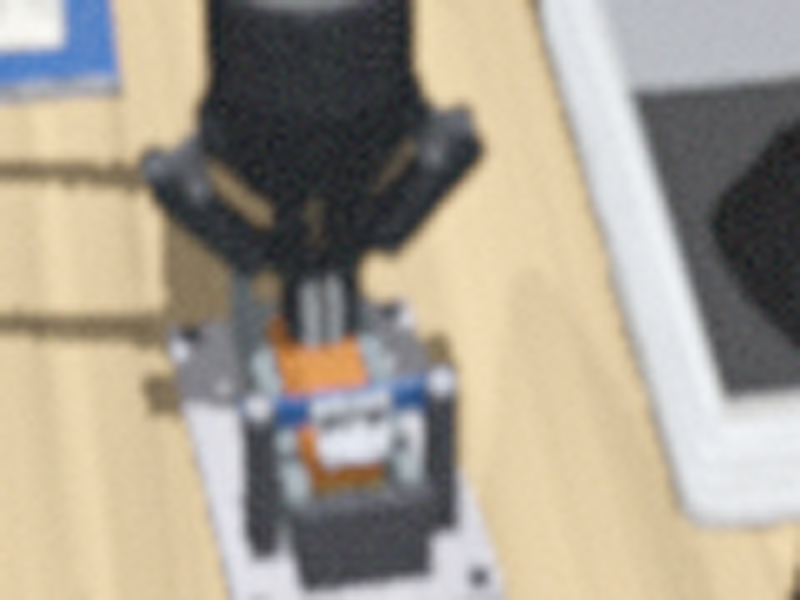

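The block is visibly lower, straight, with its nose showing past the leaf at (345,475). Force is about 12 N and depth about 9–11 mm, so I start sliding.

move_arm:
  series:
    - {"delta_pos": [-3, 0, 0], "angular": [0, 0, 0], "jaw": 0}
    - {"delta_pos": [-6, 0, 0], "angular": [0, 0, 0], "jaw": 0}
    - {"delta_pos": [-9, 0, 0], "angular": [0, 0, 0], "jaw": 0}
    - {"delta_pos": [-12, 0, 0], "angular": [0, 0, 0], "jaw": 0}
    - {"delta_pos": [-12, 0, 0], "angular": [0, 0, 0], "jaw": 0}

```text
time: 5.35
tcp_pos: [0.5339, -0.03, 0.1786]
ee_rot: [2.143, 2.295, 0.01]
wrist_force: [-0.4, 6.4, 11.6]
width: 0.004
```

move_arm:
  series:
    - {"delta_pos": [-3, 0, 0.5], "angular": [0, 0, 0], "jaw": 0}
    - {"delta_pos": [-6, 0, 0.5], "angular": [0, 0, 0], "jaw": 0}
    - {"delta_pos": [-9, 0, 0.5], "angular": [0, 0, 0], "jaw": 0}
    - {"delta_pos": [-9, 0, 0.5], "angular": [0, 0, 0], "jaw": 0}

```text
time: 5.75
tcp_pos: [0.5346, -0.039, 0.1782]
ee_rot: [2.143, 2.294, 0.01]
wrist_force: [-1.2, 6.5, 11.5]
width: -0.006
```

```bash
python3 - <<'E'
from h import *
im=viewer.grab_frame("side");viewer.grab_frame("side"); o=r.get_obs(); print(o["time"],o["tcp_pos"],o["wrist_force"])
cv2.imwrite("pics/s1.png",cv2.resize(im[195:285,265:385],(800,600),interpolation=cv2.INTER_CUBIC)[:,:,::-1])
E
```

```text
5.85 [ 0.53467164 -0.0389167   0.17823004] [ 0.16677118  6.73948295 11.9227097 ]
```

View pics/s1.png

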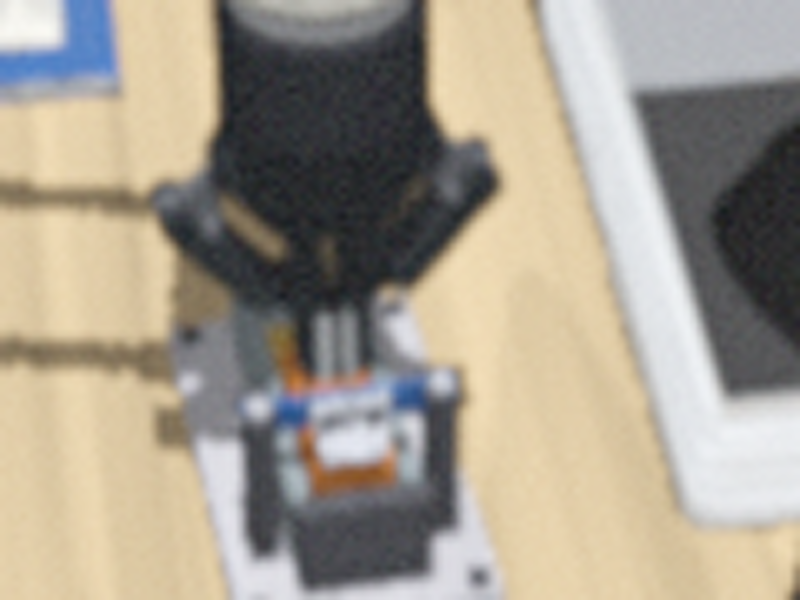

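The block has moved with the fingers: brass now shows behind it at about (275,340), and the nose is at about (355,485). Continuing under the bar.

move_arm:
  series:
    - {"delta_pos": [-3, -1, 0.5], "angular": [0, 0, 0], "jaw": 0}
    - {"delta_pos": [-6, -1, 0.5], "angular": [0, 0, 0], "jaw": 0}
    - {"delta_pos": [-9, -1, 0.5], "angular": [0, 0, 0], "jaw": 0}
    - {"delta_pos": [-9, -1, 0.5], "angular": [0, 0, 0], "jaw": 0}

```text
time: 6.25
tcp_pos: [0.5344, -0.048, 0.1778]
ee_rot: [2.142, 2.294, 0.01]
wrist_force: [0.0, 6.4, 12.4]
width: -0.0
```

move_arm:
  series:
    - {"delta_pos": [-3, 0, 0.3], "angular": [0, 0, 0], "jaw": 0}
    - {"delta_pos": [-6, 0, 0.3], "angular": [0, 0, 0], "jaw": 0}
    - {"delta_pos": [-8, 0, 0.3], "angular": [0, 0, 0], "jaw": 0}
    - {"delta_pos": [-8, 0, 0.3], "angular": [0, 0, 0], "jaw": 0}

```text
time: 6.65
tcp_pos: [0.5349, -0.0558, 0.1774]
ee_rot: [2.143, 2.294, 0.011]
wrist_force: [-0.8, 7.4, 11.5]
width: 0.0
```

```bash
python3 - <<'E'
from h import *
im=viewer.grab_frame("side");viewer.grab_frame("side"); o=r.get_obs(); print(o["time"],o["tcp_pos"],o["wrist_force"])
cv2.imwrite("pics/s2.png",cv2.resize(im[195:285,265:385],(800,600),interpolation=cv2.INTER_CUBIC)[:,:,::-1])
E
```

```text
6.75 [ 0.53487392 -0.05577018  0.17744256] [ 0.16281125  7.40330389 12.31073156]
```

View pics/s2.png

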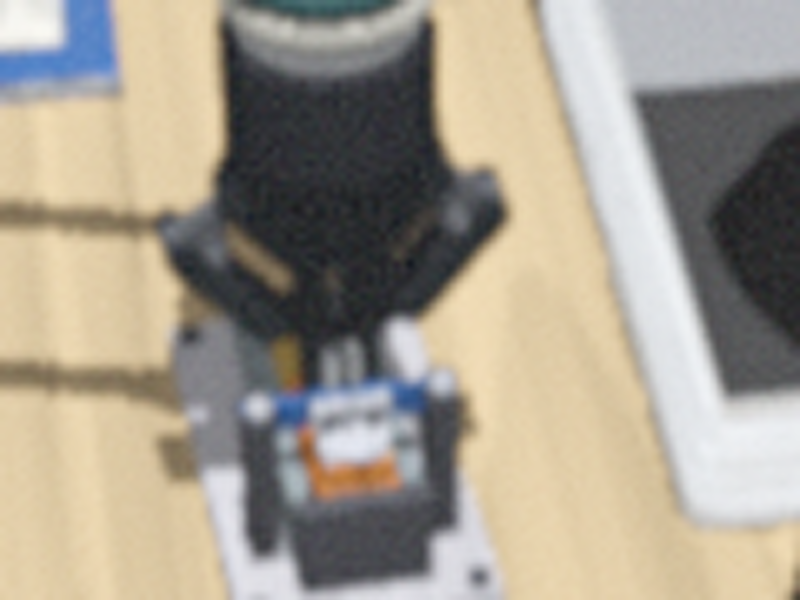

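Brass is now visible further back, and the step is going under the bar and leaf. The nose at (355,490) is nearly at the stop. Continuing until the force rises.

move_arm:
  series:
    - {"delta_pos": [-2, 0, 0.3], "angular": [0, 0, 0], "jaw": 0}
    - {"delta_pos": [-4, 0, 0.3], "angular": [0, 0, 0], "jaw": 0}
    - {"delta_pos": [-6, 0, 0.3], "angular": [0, 0, 0], "jaw": 0}
    - {"delta_pos": [-6, 0, 0.3], "angular": [0, 0, 0], "jaw": 0}

```text
time: 7.15
tcp_pos: [0.535, -0.0575, 0.1773]
ee_rot: [-2.143, -2.292, -0.019]
wrist_force: [-0.8, 20.9, 15.3]
width: 0.003
```

move_arm:
  series:
    - {"delta_pos": [-2, 0, 0], "angular": [0, 0, 0], "jaw": 0}
    - {"delta_pos": [-3, 0, 0], "angular": [0, 0, 0], "jaw": 0}
    - {"delta_pos": [-3, 0, 0], "angular": [0, 0, 0], "jaw": 0}

```text
time: 7.45
tcp_pos: [0.535, -0.0576, 0.1773]
ee_rot: [-2.14, -2.289, -0.024]
wrist_force: [-2.5, 29.4, 16.9]
width: 0.001
```

```bash
python3 - <<'E'
from h import *
p=np.load("p.npy")
im=viewer.grab_frame("side");viewer.grab_frame("side"); o=r.get_obs(); print(o["time"],o["tcp_pos"],o["wrist_force"])
im=im[:,:,::-1].copy()
print(proj("side",W(p,[[0,-65,40],[0,-65,52],[0,-65,50]])))
cv2.imwrite("pics/s3.png",cv2.resize(im[215:285,275:368],(797,600),interpolation=cv2.INTER_CUBIC))
E
```

```text
7.55 [ 0.53502283 -0.05765081  0.17733389] [-1.65674701 28.97555636 15.90308449]
[[319.76123288 272.14658272]
 [319.70082249 268.42519268]
 [319.71094324 269.04858077]]
```

View pics/s3.png

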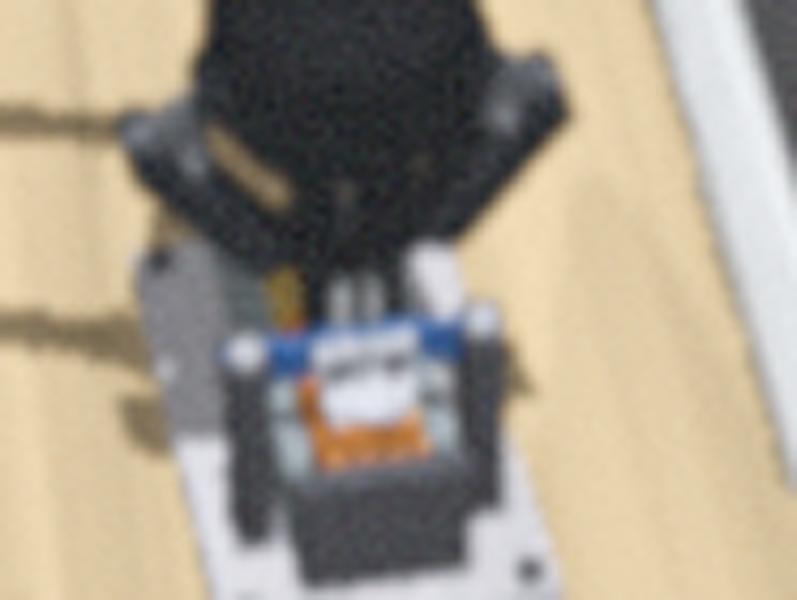

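Nose hard on the stop: the orange meets the stop's top edge at (370,465), and the force rose to 29 N with no more motion. I ease the push, then lift straight up and away.

move_arm:
  series:
    - {"delta_pos": [4, 0, 0], "angular": [0, 0, 0], "jaw": 0}
    - {"delta_pos": [7, 0, 0], "angular": [0, 0, 0], "jaw": 0}
    - {"delta_pos": [7, 0, -4], "angular": [0, 0, 0], "jaw": 0}
    - {"delta_pos": [7, 0, -9], "angular": [0, 0, 0], "jaw": 0}
    - {"delta_pos": [8, 0, -15], "angular": [0, 0, 0], "jaw": 0}

```text
time: 8.05
tcp_pos: [0.5317, -0.0577, 0.1881]
ee_rot: [-2.142, -2.296, 0.0]
wrist_force: [-0.1, 2.4, -2.1]
width: 0.001
```

move_arm:
  series:
    - {"delta_pos": [3, 0, -15], "angular": [0, 0, 0], "jaw": 0}
    - {"delta_pos": [20, 0, -40], "angular": [0, 0, 0], "jaw": 0}
    - {"delta_pos": [50, 0, -75], "angular": [0, 0, 0], "jaw": 0}
    - {"delta_pos": [90, 0, -100], "angular": [0, 0, 0], "jaw": 0}
    - {"delta_pos": [130, 0, -110], "angular": [0, 0, 0], "jaw": 0}

```text
time: 8.55
tcp_pos: [0.5252, 0.0716, 0.3039]
ee_rot: [2.142, 2.29, 0.008]
wrist_force: [1.1, 1.0, -0.1]
width: 0.002
```

move_arm:
  series:
    - {"delta_pos": [40, 0, 0], "angular": [0, 0, 0], "jaw": 0}
    - {"delta_pos": [80, 0, 0], "angular": [0, 0, 0], "jaw": 0}
    - {"delta_pos": [120, 0, 0], "angular": [0, 0, 0], "jaw": 0}
    - {"delta_pos": [160, 0, 0], "angular": [0, 0, 0], "jaw": 0}
    - {"delta_pos": [160, 0, 0], "angular": [0, 0, 0], "jaw": 0}

```text
time: 9.05
tcp_pos: [0.5121, 0.2346, 0.2999]
ee_rot: [-2.138, -2.301, -0.003]
wrist_force: [-0.4, -0.8, 0.0]
width: 0.002
```

```bash
python3 - <<'E'
from h import *
p=np.load("p.npy")
a=viewer.grab_frame("top");b=viewer.grab_frame("side"); o=r.get_obs(); print(o["time"],o["tcp_pos"],o["wrist_force"])
print("fixture->pixels top: rear edge of ledge if home, z54",proj("top",W(p,[[15,5,54],[-15,5,54],[12,-30,64],[0,-12.5,54]])))
print(spotter.place_of("top","ledge")[:1],spotter.place_of("top","pull_block")[:1])
o1=cv2.resize(a[215:315,280:400],(480,400),interpolation=cv2.INTER_CUBIC);o2=cv2.resize(b[205:285,285:349],(320,400),interpolation=cv2.INTER_CUBIC)
cv2.imwrite("pics/end.png",np.hstack([o1,o2])[:,:,::-1])
E
```

```text
9.15 [0.51251739 0.23103821 0.29956069] [-0.85257787  0.17933914 -0.14145311]
fixture->pixels top: rear edge of ledge if home, z54 [[332.32102616 253.77815653]
 [333.31542877 269.00017822]
 [350.68358342 253.27661525]
 [341.82448761 260.844878  ]]
[{'location': [342.9, 260.0], 'conf': 0.66}] [{'location': [423.3, 336.7], 'conf': 0.69}]
```

View pics/end.png

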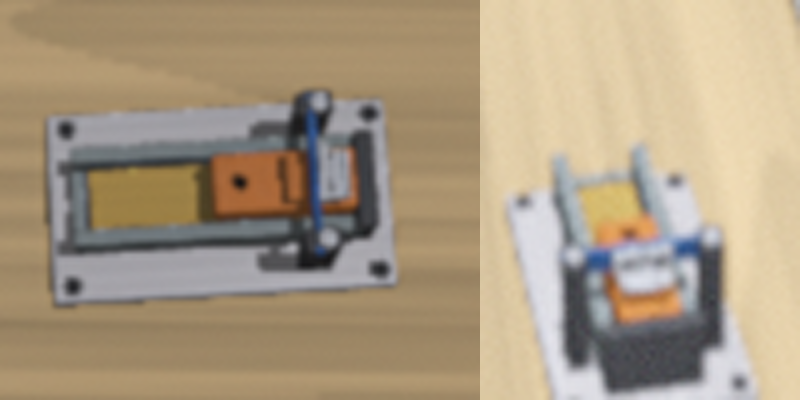

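The block's rear edge is at px ≈332.6 (home predicts 332.3–333.3). It is straight, with the step under the bar and leaf and the nose at the stop. Arm is clear.

```bash
python3 -c "
from station import job
print(job.close_job())"
```

```text
the job is handed in; nothing more can be done
None
```

The orange block is loaded: its nose is on the end stop, and it sits straight with its step under the blue bar and the leaf spring. I handed the job in at about 9.2 s of the 32 s allowed.

- **Pressing:** With the fingers shut, I pressed the ledge down with about 12 N. From the force and height readings I put the pad at roughly 9–11 mm, but I could not read the pad joint directly.
- **Sliding:** I slid the held-down block along the track until it stopped. The push rose to 29 N with no further movement, so I took the nose as home.
- **Letting go:** I eased the push, lifted straight up and moved well clear.
- **Last checks:** In the final top picture the block's rear edge is at pixel column 332.6, where home predicts 332.3–333.3. The wrist force was about zero.
- **Not measured:** The final pad depth, leaf lift and block tilt were only judged by eye from the pictures. I did not re-check the bystanders one by one, but the arm never went near them.
- **Disagreement:** In the final top picture the network placed the whole block at (423, 337), nowhere near the fixture, and I ignored it. Its ledge point, (343, 260), was within about 1.5 pixels of the home prediction.

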